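Wedge the forming stake tight in its holder

ROBOT

A 7-joint arm with a two-finger parallel gripper is mounted at the origin on the work surface. World frame = base frame: x ahead of the robot, y to its left, z up, the work surface at z = 0. Lengths are in m, angles in rad, forces in N, time in s.
With the tool pointing down it reaches from about 0.425 to 0.925 m from the base axis. Payload 6.8 kg.
Tool frame: the origin (TCP) lies at the very end of the fingers, on their centre line; the grasp point (between the pads) lies 19 mm behind it; z points along the fingers, y is the line along which they close (so a half turn about z gives the same grasp; the last joint's range is limited). The gripper opens to 88 mm and grips with 3 to 60 N. Pads are 20 mm wide; open, the fingers measure 115 mm over their backs; the gripper's body (75 mm by 178 mm) begins 61 mm behind the grasp point.
Start: joints at [1.113, 0.477, 0.022, 1.555, -0.011, 1.109, -0.083], TCP at [0.231, -0.634, 0.223] pointing down, gripper open.
Joint ranges: [-2.96, 2.96], [-0.34, 2.1], [-1.41, 1.46], [0.24, 2.44], [-1.37, 4.51], [0.17, 1.92], [-2.96, 2.96]. Speed limits (rad/s): [2.39, 2.39, 3.14, 3.14, 3.14, 3.14, 3.14].

INTERFACE

Orientations are given as a unit quaternion [w, x, y, z].
In Python, from station import manip gives the robot as it stands. The module is installed in compiled form; this text tells all that it offers.
- The arm moves only by the tool jog_arm, never from a script. Its argument "moves" is a list that holds one entry, the list of rows, each a list of 7 numbers: the turn, a rotation vector about the tool's x, y, z in rad, then the shift along the tool's x, y, z in m, then the finger opening in m, from 0 to 0.0878. In form: [[[rx, ry, rz, dx, dy, dz, jaw], ...]]. A call has 1 to 5 rows; each row shifts and turns the commanded pose from where the row before left it, along the tool's axes as they then stand; what a row does not reach is not made up. A row lasts 1/10 s, in which the tool goes at most 50 mm and 8.59 degrees, less where a joint would pass 70% of its speed; a pose out of reach is approached as far as the arm can. A call with a gripper value outside its range is refused whole. The fingers move at their own pace and stop on an object; "grip_force" is the grip in N (left out, the last holds). Time passes only in rows, so rows that do not move let the fingers close. It gives the time, the measured TCP pose, the force, the opening and the grip force at its end, in the units of the state.
- manip.get_state(): the state, without advancing time (a new reading comes with each control period).
- manip.capture(name): name is "side" or "top" or "wrist"; returns (picture, depth): 400x640x3 uint8, blue, green, red; 400x640 float32, m along the optical axis (not along the pixel's ray), 0 where there is no reading.
- manip.camera_info(name): a dict with "camera_matrix" (3x3 intrinsics, pixels), "extrinsics" (4x4, takes a point from world to camera coordinates). Camera axes: x right, y up, looking along -z (the intrinsics and any distortion apply to the point x, -y, -z); pixel columns grow to the right and rows downward; lengths in m; the calibration is good to about 2 mm. A picture is of the moment at which its call begins: read the wrist's pose just before it. camera_info takes no time and is no camera call; for the wrist camera it gives the pose at the moment of the call.
- manip.finish_job(): hands the job in; it is judged then, once.
The state is a dict: "time": time; "joint_pos": joint angles; "joint_vel": joint speeds; "effort": joint torques, N m; "tcp_pos": TCP position; "orientation": TCP orientation; "contact_force": force on the tool from outside, world axes, zero at the start; "wrist_torque": the same for the moment, N m; "gripper_width": finger opening in m; "finger_force": force on a finger pad.
Only numpy, scipy, OpenCV 4.12 (cv2) and the standard library are available. Lean on these libraries where they do the work, as an engineer would, in place of code of your own. Each camera call takes 0.05 s, during which the arm holds its last target. There are 200 camera calls.

TASK

The forming stake is loose in its blue bench holder. Take the steel gib key with the red head from the wooden rack and lower it, without dropping it, point down into the gap beside the stake. Then drive the key firmly down until the stake is tight against the far wall of its socket, and leave it standing there.

Things in the scene. Friction and masses are not known exactly. Their poses are not given: they have to be found in the camera images.
- key_head (a point): Centre of the red head (24 x by 46 y by 34 z mm) of the loose steel key, 0.3 to 0.5 kg, hanging upright in the rack. Below the head a blade 24 mm wide (y), 65 mm long, tapers evenly on both x faces from 24 to 5.7 mm thick; its tip is 82 mm below this point. z up; same after a half turn about z. Grip the head across y.
- rack: Wooden rack, origin at its underside, top 75 mm up. Three pockets in line along its x at -60, 0, 60 mm hold, in any order, the key, a thin all-brass key and a round steel punch, all hanging by their heads. Its upper part is 42 mm wide (y), so the key's head overhangs it at both y ends. Lifted 70 mm, the key is clear.
- gap_mouth (a point): Middle of the gap's mouth, level with the flat top of the blue holder (150 x by 110 y by 70 mm high, fixed). z up. Between socket wall (-x) and stake (+x): 30 mm across x at the chamfered mouth, 14 to 15.5 mm at 10 mm depth, then narrowing with the key's taper; 40 mm along y. The key goes in with its x along this x, either way round; tight, its head centre is about 25 mm above here.
- stake (a joint): Slide of the dark steel stake along the holder's +x, away from the gap, in m: starts at 0 to 0.0015, tight against its far wall at 0.005; stiff, stays where left. Before driving, the key stops with its head centre 33 to 44 mm above the mouth; driving it takes 10 to 25 N down on the head. The stake's round post (32 mm) stands 45 mm above the holder, 48 mm to +x of the mouth point.
Not all that is in view belongs to the job. What is shaped like the part that bears key_head but green or turquoise is not meant.

How it is judged:
On the way, in this order (a step that is already met when the one before it is completed fails the run):
1. the key is lowered (not dropped) into the gap, upright, while the stake is still loose (horizontal distance between key_head and gap_mouth below 0.016 m and angle between key_head's own z axis and vertical below 0.17 rad and z of key_head in the frame of gap_mouth below 0.055 m and value of joint stake below 0.0035 m and linear speed of key below 0.15 m/s), for 0.05 s.
2. the key, driven down, presses the stake over to the far wall (horizontal distance between key_head and gap_mouth below 0.016 m and angle between key_head's own z axis and vertical below 0.17 rad and value of joint stake above 0.0038 m and contact force between key and stake above 8 N), for 0.02 s.
At the end, for the whole second after the job is handed in: The stake has been wedged over to within 1.2 mm of its far wall (0.0038 m or more), the red-headed key stands in the gap beside it, within 16 mm of its middle and 10 degrees of upright, driven down until its head centre is less than 31 mm above the gap's mouth, and rests there released (value of joint stake above 0.0038 m and z of key_head in the frame of gap_mouth below 0.031 m and horizontal distance between key_head and gap_mouth below 0.016 m and angle between key_head's own z axis and vertical below 0.17 rad and linear speed of key below 0.01 m/s); the robot touches nothing.
It also fails if it takes over 51 s, if anything falls off the work surface, if the arm or the gripper's body presses on something with over 40 N, if the wrist force passes 120 N, or if a joint passes its speed limit or range.

## Working session

There is one attempt and no reset: what is moved stays moved. The work goes in short steps, Python scripts to look and compute and a tool call to move; the robot and the scene stay as the last step left them, time stands still between calls to the robot, and variables do not carry over. Pictures are saved under pics/ and viewed, at most 10 in all, crops included, and the job is handed in when it is done.

Besides the shell and the picture viewer there is one more tool, called after "Emit:" in YAML: its name, and indented under it one key for each argument. jog_arm: Moves the arm, as the interface text tells. Its arguments: {"type":"object","properties":{"moves":{"type":"array"},"grip_force":{"type":"number"}},"required":["moves"]}

```bash
mkdir -p pics; cat > h.py <<'E'
import numpy as np, cv2
from station import manip
def cam(n):
    i=manip.camera_info(n); return np.array(i["camera_matrix"]),np.array(i["extrinsics"]),i
def world(n,u,v,depth=None,z=None,ci=None):
    K,E,_=ci or cam(n); R=E[:3,:3];t=E[:3,3]
    u=np.atleast_1d(u).astype(float);v=np.atleast_1d(v).astype(float)
    d=np.stack([(u-K[0,2])/K[0,0],-(v-K[1,2])/K[1,1],-np.ones_like(u)],-1)
    c=-R.T@t; dw=d@R
    if depth is not None: return c+dw*np.asarray(depth).reshape(-1,1)
    return c+dw*((z-c[2])/dw[:,2])[:,None]
E
python3 - <<'E'
from h import *
s=manip.get_state();print({k:np.round(v,3).tolist() for k,v in s.items()})
for n in("top","side"):
    p,d=manip.capture(n);cv2.imwrite(f"pics/{n}0.png",p);np.save(f"{n}0.npy",d);i=cam(n)
    print(n,i[2],(d>0).mean())
E
```

```text
{'time': 0.0, 'joint_pos': [1.113, 0.478, 0.022, 1.556, -0.011, 1.109, -0.083], 'joint_vel': [0.0, -0.001, -0.0, -0.002, 0.0, -0.001, 0.0], 'effort': [-0.0, -58.285, 1.535, -27.261, -0.054, 0.017, 0.0], 'tcp_pos': [0.231, -0.634, 0.222], 'orientation': [-0.001, 0.985, 0.174, -0.0], 'contact_force': [-0.735, 0.851, 0.55], 'wrist_torque': [0.013, 0.063, -0.004], 'finger_force': 0.0, 'gripper_width': 0.088}
top {'camera_matrix': array([[371.59599613,   0.        , 313.30796856],
       [  0.        , 371.59599613, 193.84522944],
       [  0.        ,   0.        ,   1.        ]]), 'extrinsics': array([[ 0.00268873, -0.99922982,  0.03914774, -0.04221711],
       [ 0.98794635,  0.00871336,  0.15455122, -0.61061802],
       [-0.1547733 ,  0.03826032,  0.98720888, -0.79914266],
       [ 0.        ,  0.        ,  0.        ,  1.        ]])} 0.995875
side {'camera_matrix': array([[415.46548519,   0.        , 310.49222348],
       [  0.        , 415.46548519, 195.47930872],
       [  0.        ,   0.        ,   1.        ]]), 'extrinsics': array([[ 0.99656844, -0.08123339, -0.01588982, -0.58460174],
       [ 0.05389998,  0.49118513,  0.86938597, -0.10867132],
       [-0.06281833, -0.86725907,  0.49387808, -0.7915051 ],
       [ 0.        ,  0.        ,  0.        ,  1.        ]])} 0.99594140625
```

View pics/top0.png

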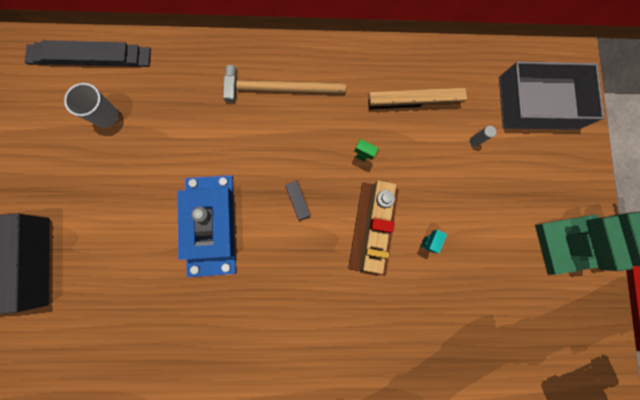

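View pics/side0.png

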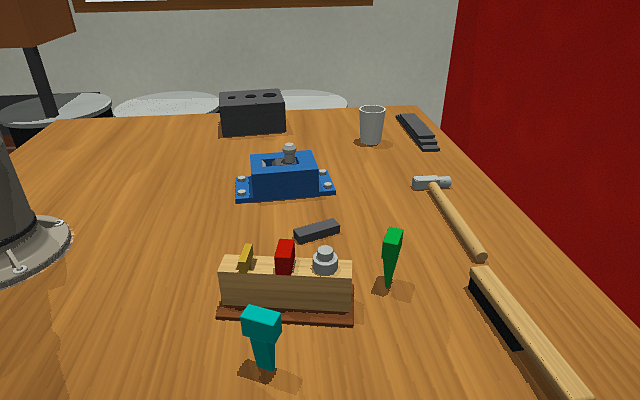

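Top view, naming the candidates:
- Red head at (383,226), in the rack.
- Brass key at (378,254) and round punch at (385,199), in the rack.
- Green look-alike at (367,150) and turquoise at (435,241), both standing outside the rack.

The red one in the middle pocket fits the description. The blue holder is at (206,222), its post at (200,214) and the gap opening at about (204,239). I'll confirm the key in a crop and measure.

```bash
cat > m.py <<'E'
from h import *
p=cv2.imread("pics/top0.png");d=np.load("top0.npy");ci=cam("top")
vv,uu=np.mgrid[:400,:640]
W=world("top",uu.ravel(),vv.ravel(),depth=d.ravel(),ci=ci).reshape(400,640,3)
hsv=cv2.cvtColor(p,cv2.COLOR_BGR2HSV);H,S,V=hsv[...,0],hsv[...,1],hsv[...,2]
Z=W[...,2]
def rect(m,z,name):
    uv=np.argwhere(m)[:,::-1]; q=world("top",uv[:,0],uv[:,1],z=z,ci=ci)
    r=cv2.minAreaRect((q[:,:2]*1000).astype(np.float32)); print(name,len(uv),"zmed",np.round(np.median(Z[m]),4),"mean",q.mean(0).round(4),"rect",np.round(r[0],1),np.round(r[1],1),round(r[2],2))
    return q
box=lambda a,b,c,e:(uu>=a)&(uu<b)&(vv>=c)&(vv<e)
red=((H<6)|(H>174))&(S>180)&(V>120)&box(360,405,210,245); rect(red&(Z>.09),.109,"red")
blue=(H>105)&(H<125)&(S>150)&box(160,250,165,290)
hb=box(160,250,165,290)
rect(blue&(Z>.06)&(Z<.08),.07,"holder top")
rect(hb&(Z>.105),.115,"post")
rect(box(340,410,170,290)&(Z>.065)&(Z<.083),.075,"rack top")
rect((H>12)&(H<32)&(S>200)&box(365,392,245,262)&(Z>.085),.1,"brass")
rect(box(370,400,185,215)&(Z>.085),.1,"punch")
# gap: inside socket, lower than holder top
rect(hb&~blue&box(185,225,200,255)&(Z<.064),.07,"gap dark")
np.set_printoptions(linewidth=200)
print((Z[196:264:4,180:236:4]*1000).round().astype(int))
a=cv2.resize(p[180:285,340:450],None,fx=5,fy=5,interpolation=cv2.INTER_CUBIC)[:, :400]
b=cv2.resize(p[175:280,170:250],None,fx=5,fy=5,interpolation=cv2.INTER_CUBIC)
cv2.imwrite("pics/crop1.png",np.hstack([a,b]))
E
python3 m.py
```

```text
red 224 zmed 0.1084 mean [ 0.5364 -0.1831  0.109 ] rect [ 536.9 -183. ] [44.3 23.7] 79.25
holder top 2753 zmed 0.0694 mean [0.5433 0.1989 0.07  ] rect [542.9 199.5] [149.8 109.9] 4.0
post 184 zmed 0.1117 mean [0.551  0.1958 0.115 ] rect [527.8 189.6] [244.4 175. ] 1.75
rack top 1118 zmed 0.0742 mean [ 0.5317 -0.1814  0.075 ] rect [ 538.  -183.4] [ 43.6 199.8] 79.86
brass 0 zmed nan mean [nan nan nan] rect [0. 0.] [0. 0.] 0.0
punch 241 zmed 0.0957 mean [ 0.5951 -0.1921  0.1   ] rect [ 595.1 -192.2] [34.8 37.3] 0.43
gap dark 163 zmed 0.0501 mean [0.5134 0.198  0.07  ] rect [537.7 200.1] [78.9 36.6] 2.94
[[ 71  70  72  70  67  70  69  69  69  65  69  71  69  18]
 [ 71  69  70  71  70  69  74  71  69  71  69  69  70  18]
 [ 70  69  72  70  70  71  68  68  67  70  68  69  69  22]
 [ 68  71 885  68 109 107 103  38  32  69  69  72  69  21]
 [ 69  68  68 107 113 113 109  70  64  68  70  69  68  25]
 [ 70  69  70 885 111 112 106  73  67  71  67  69  68  24]
 [ 71  70  71  70 107 103  70  71  68  70  70  70  69  28]
 [ 70  72  70  69  71  70  70  69  66  66  70  70  68  28]
 [ 68  68  68  69  70  70  70  71  69  70  70  71  70  32]
 [ 70  68  68  70  68  64  65  64  65  73  70  67  69  32]
 [ 70  68  70  69  52  46  42  42  37  73  68  71  72  34]
 [ 69  71  67  71  60  28  35  43  47  70  69  71  71  34]
 [ 72  69  69  68  67  67  65  69  70  68  69  71  68  39]
 [ 70  70  73  69  70  71  69  69  69  69  67  68  71  41]
 [ 73  70  69  70  69  71  70  70  69  70  69  69  69  42]
 [ 72  70  69  72  71  71  71  70  71  70  69  11   9  12]
 [ -3   0  13   9  12  10  12  11  12  10  10  11  12  11]]
  return _methods._mean(a, axis=axis, dtype=dtype,
  ret = ret.dtype.type(ret / rcount)
m.py:9: RuntimeWarning: Mean of empty slice.
  r=cv2.minAreaRect((q[:,:2]*1000).astype(np.float32)); print(name,len(uv),"zmed",np.round(np.median(Z[m]),4),"mean",q.mean(0).round(4),"rect",np.round(r[0],1),np.round(r[1],1),round(r[2],2))
  ret = um.true_divide(
```

View pics/crop1.png

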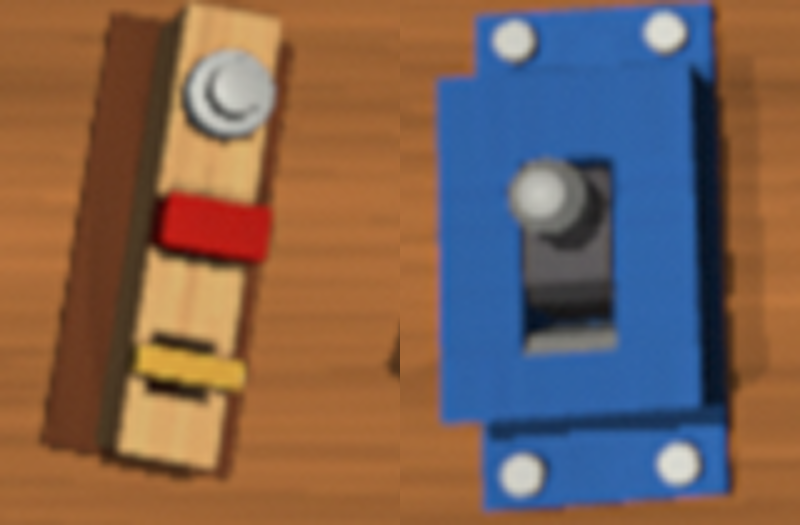

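The crop confirms it. The red-headed key at px (383,226), in the middle pocket, is the only red one with a 24 x 46 mm head. The green and turquoise look-alikes stand outside the rack, and the brass key and punch sit in the other pockets. The gap lies between the stake's dark chamfer (px v≈231) and the grey wall chamfer (v≈245), centred at about px (203.7,238.4). I'll rotate first, then travel.

Emit:
jog_arm:
  moves:
    - [[0,0,0.1326,0,0,0,0.0878],[0,0,0.1326,0,0,0,0.0878],[0,0,0.1326,0,0,0,0.0878],[0,0,0.1326,0,0,0,0.0878],[0,0,0,0.02,-0.0453,0,0.0878]]

```text
time: 0.6
tcp_pos: [0.2535, -0.5971, 0.222]
orientation: [0.002, 0.995, -0.097, -0.002]
contact_force: [-0.1, 0.1, -0.1]
gripper_width: 0.0878
finger_force: 0.0
```

Emit:
jog_arm:
  moves:
    - [[0,0,0,0.02,-0.0453,0,0.0878],[0,0,0,0.02,-0.0453,0,0.0878],[0,0,0,0.02,-0.0453,0,0.0878],[0,0,0,0.02,-0.0453,0,0.0878],[0,0,0,0.02,-0.0453,0,0.0878]]

```text
time: 1.1
tcp_pos: [0.3988, -0.3864, 0.2225]
orientation: [-0.0, 0.996, -0.09, -0.0]
contact_force: [0.6, -0.3, 0.2]
gripper_width: 0.0879
finger_force: 0.0
```

```bash
cat >> h.py <<'E'
def pose():
    s=manip.get_state(); w,x,y,z=s["orientation"]
    from scipy.spatial.transform import Rotation as Ro
    return np.array(s["tcp_pos"]),Ro.from_quat([x,y,z,w]).as_matrix(),s
def go(target,yawdeg):
    "remaining shift and turn in tool axes; tool x at yawdeg, z down"
    p,R,s=pose(); c,sn=np.cos(np.radians(yawdeg)),np.sin(np.radians(yawdeg))
    T=np.array([[c,sn,0],[sn,-c,0],[0,0,-1]]).astype(float)
    from scipy.spatial.transform import Rotation as Ro
    rv=Ro.from_matrix(R.T@T).as_rotvec()
    print("t",round(s["time"],2),"tcp",p.round(4),"yaw",np.degrees(np.arctan2(R[1,0],R[0,0])).round(2),"F",np.round(s["contact_force"],1),"w",round(float(s["gripper_width"]),4),"rot",rv.round(4),"shift(now axes)",(R.T@(np.array(target)-p)).round(4),"shift(after turn)",(T.T@(np.array(target)-p)).round(4))
E
python3 - <<'E'
from h import *
go([.5369,-.183,.2],-10.4)
p=cv2.imread("pics/top0.png");d=np.load("top0.npy");ci=cam("top")
vv,uu=np.mgrid[:400,:640]
Z=world("top",uu.ravel(),vv.ravel(),depth=d.ravel(),ci=ci)[:,2].reshape(400,640)
m=((Z>.103)&(Z<.13)&(uu>188)&(uu<213)&(vv>202)&(vv<228))
uv=np.argwhere(m)[:,::-1].astype(np.float32)
(c,r)=cv2.minEnclosingCircle(uv); print(c,r,len(uv))
for q in (uv.mean(0),c):
    w=world("top",q[0],q[1],z=.113,ci=ci)[0]; print("post",w.round(4),"mouth",w[:2]-.048*np.array([np.cos(np.radians(4)),np.sin(np.radians(4))]))
print("gap",world("top",203.7,238.4,z=.07,ci=ci))
E
```

```text
t 1.1 tcp [ 0.3988 -0.3864  0.2225] yaw -10.36 F [ 0.6 -0.3  0.2] w 0.0879 rot [-0.0002  0.0003  0.0008] shift(now axes) [ 0.0993 -0.2249  0.0225] shift(after turn) [ 0.0991 -0.2249  0.0225]
(199.0, 213.5) 7.500100135803223 164
post [0.5579 0.2    0.113 ] mouth [0.51006145 0.19664892]
post [0.5576 0.1996 0.113 ] mouth [0.50972352 0.19622168]
gap [[0.50814386 0.19833806 0.07      ]]
```

Emit:
jog_arm:
  moves:
    - [[0,0,0,0.02,-0.0453,0,0.0878],[0,0,0,0.02,-0.0453,0,0.0878],[0,0,0,0.02,-0.0453,0,0.0878],[0,0,0,0.02,-0.0453,0,0.0878],[0,0,0,0.019,-0.045,0,0.0878]]

```text
time: 1.6
tcp_pos: [0.5369, -0.1817, 0.2225]
orientation: [0.0, 0.996, -0.09, -0.0]
contact_force: [0.6, -0.3, -0.0]
gripper_width: 0.0876
finger_force: 0.0
```

Emit:
jog_arm:
  moves:
    - [[0,0,0,0,0,0,0.0878],[0,0,0,0,0,0,0.0878]]

```text
time: 1.8
tcp_pos: [0.5364, -0.1823, 0.2222]
orientation: [-0.0, 0.996, -0.089, -0.0]
contact_force: [-0.7, -0.2, -0.7]
gripper_width: 0.0876
finger_force: 0.0
```

```bash
python3 - <<'E'
from h import *
go([.5369,-.183,.2],-10.4)
ci=cam("wrist"); p,d=manip.capture("wrist"); cv2.imwrite("pics/w1.png",p); np.save("w1.npy",d)
hsv=cv2.cvtColor(p,cv2.COLOR_BGR2HSV);H,S,V=cv2.split(hsv)
m=(((H<6)|(H>174))&(S>180)&(V>80)).astype(np.uint8)
n,l,st,ce=cv2.connectedComponentsWithStats(m)
for i in range(1,n):
    if st[i,4]<200: continue
    uv=np.argwhere(l==i)[:,::-1]; q=world("wrist",uv[:,0],uv[:,1],depth=d[l==i],ci=ci)
    zt=np.percentile(q[:,2],95); k=(q[:,2]>.1045)
    qq=q[k]; qz=world("wrist",uv[k][:,0],uv[k][:,1],z=.109,ci=ci)
    r=cv2.minAreaRect((qz[:,:2]*1000).astype(np.float32)); print(st[i],ce[i].round(1),"ztop",np.median(q[k][:,2]).round(4),np.round(r[0],1),np.round(r[1],1),round(r[2],2))
print("wrist cam pos",-ci[1][:3,:3].T@ci[1][:3,3])
E
```

```text
t 1.8 tcp [ 0.5364 -0.1823  0.2222] yaw -10.18 F [-0.7 -0.2 -0.7] w 0.0876 rot [-0.0001  0.001   0.0039] shift(now axes) [0.0006 0.0006 0.0222] shift(after turn) [0.0006 0.0006 0.0222]
[ 306  185   46   23 1038] [328.6 196. ] ztop 0.1094 [ 535.1 -183.2] [45.  22.9] 79.84
wrist cam pos [ 0.61885007 -0.19576074  0.38464344]
```

View pics/w1.png

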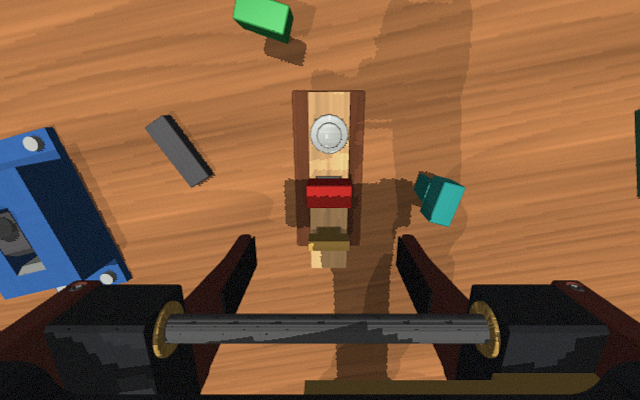

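The wrist view shows the red head at px (328,196), centred between the fingers at x≈255 and x≈400. I'll descend and grip.

Emit:
jog_arm:
  moves:
    - [[0,0,0,0,0.0007,0.04,0.0878],[0,0,0,0,0,0.04,0.0878],[0,0,0,0,0,0.035,0.0878],[0,0,0,0,0,0.02,0.0878],[0,0,0,0,0,0.01,0.0878]]

```text
time: 2.35
tcp_pos: [0.5337, -0.1861, 0.0755]
orientation: [0.0, 0.996, -0.092, -0.002]
contact_force: [-0.4, -0.1, -0.6]
gripper_width: 0.088
finger_force: 0.0
```

Emit:
jog_arm:
  moves:
    - [[0,0,0,0,0,0,0.04],[0,0,0,0,0,0,0.04],[0,0,0,0,0,0,0.04],[0,0,0,0,0,0,0.04],[0,0,0,0,0,0,0.04]]
  grip_force: 40

```text
time: 2.85
tcp_pos: [0.5366, -0.1844, 0.0785]
orientation: [0.0, 0.996, -0.09, 0.001]
contact_force: [-0.8, -0.8, 0.2]
gripper_width: 0.0515
finger_force: 0.0
```

Emit:
jog_arm:
  moves:
    - [[0,0,0,0,0,0,0.04],[0,0,0,0,0,0,0.04],[0,0,0,0,0,0,0.04],[0,0,0,0,0,0,0.04]]

```text
time: 3.25
tcp_pos: [0.5364, -0.1845, 0.0782]
orientation: [0.0, 0.996, -0.09, 0.0]
contact_force: [-1.2, 0.1, 6.1]
gripper_width: 0.0461
finger_force: 40.0
```

```bash
python3 - <<'E'
from h import *
go([.509,.197,.23],4)
E
```

```text
t 3.25 tcp [ 0.5364 -0.1845  0.0782] yaw -10.36 F [-1.2  0.1  6.1] w 0.0461 rot [ 0.0003 -0.0007 -0.2505] shift(now axes) [-0.0954 -0.3703 -0.1519] shift(after turn) [-0.0007 -0.3825 -0.1518]
```

Emit:
jog_arm:
  moves:
    - [[0,0,0,0,0,-0.01,0.04],[0,0,0,0,0,-0.02,0.04],[0,0,0,0,0,-0.04,0.04],[0,0,0,0,0,-0.04,0.04],[0,0,0,0,0,-0.03,0.04]]

```text
time: 3.75
tcp_pos: [0.536, -0.1841, 0.2199]
orientation: [-0.0, 0.996, -0.09, 0.0]
contact_force: [0.5, -1.0, -4.5]
gripper_width: 0.0459
finger_force: 40.0
```

Emit:
jog_arm:
  moves:
    - [[0,0,-0.0835,0,0,-0.01,0.04],[0,0,-0.0835,0,0,0,0.04],[0,0,-0.0835,0,0,0,0.04],[0,0,0,0,-0.02,0,0.04],[0,0,0,0,-0.04,0,0.04]]

```text
time: 4.25
tcp_pos: [0.5309, -0.1272, 0.2272]
orientation: [0.001, 0.999, 0.032, -0.001]
contact_force: [0.4, 0.7, -4.1]
gripper_width: 0.0459
finger_force: 40.0
```

Emit:
jog_arm:
  moves:
    - [[0,0,0,0,-0.045,0,0.04],[0,0,0,0,-0.045,0,0.04],[0,0,0,0,-0.045,0,0.04],[0,0,0,0,-0.045,0,0.04],[0,0,0,0,-0.045,0,0.04]]

```text
time: 4.75
tcp_pos: [0.515, 0.1016, 0.2275]
orientation: [0.0, 0.999, 0.035, -0.001]
contact_force: [0.7, -0.6, -4.1]
gripper_width: 0.046
finger_force: 40.0
```

Emit:
jog_arm:
  moves:
    - [[0,0,0,0,-0.02,0,0.04],[0,0,0,0,-0.01,0,0.04],[0,0,0,0,0,0,0.04],[0,0,0,0,0,0,0.04]]

```text
time: 5.15
tcp_pos: [0.5142, 0.1281, 0.2274]
orientation: [0.001, 0.999, 0.034, -0.0]
contact_force: [0.6, -0.2, -3.9]
gripper_width: 0.046
finger_force: 40.0
```

```bash
python3 - <<'E'
from h import *
go([.509,.197,.23],4)
ci=cam("wrist"); p,d=manip.capture("wrist"); cv2.imwrite("pics/w2.png",p); np.save("w2.npy",d)
np.savez("w2c.npz",K=ci[0],E=ci[1])
ps,ds=manip.capture("side"); cv2.imwrite("pics/s2.png",ps); np.save("s2.npy",ds)
cv2.imwrite("pics/ws2.png",np.vstack([cv2.resize(p,(480,300)),cv2.resize(ps[60:260,180:500],(480,300))]))
E
```

```text
t 5.15 tcp [0.5142 0.1281 0.2274] yaw 3.9 F [ 0.6 -0.2 -3.9] w 0.046 rot [ 0.0012  0.0007 -0.0018] shift(now axes) [-0.0005 -0.0691 -0.0027] shift(after turn) [-0.0003 -0.0691 -0.0026]
```

View pics/ws2.png

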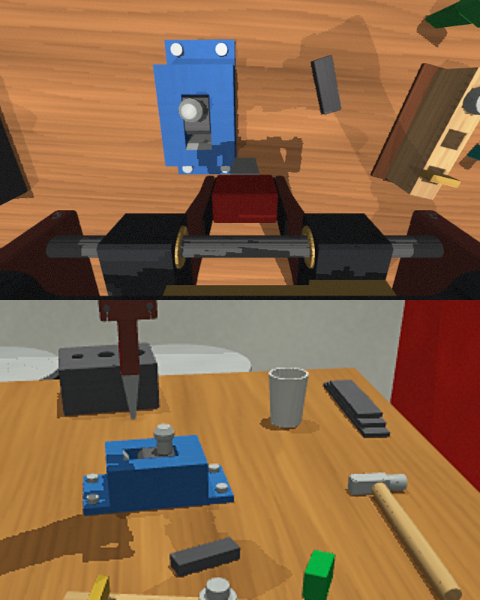

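The key is held upright (side view: blade pointing down beside the fingers). The wrist view shows the holder, the post at crop px (190,110) and the gap at (199,141). I'll refine the mouth and the head position from this view.

```bash
python3 - <<'E'
from h import *
c=np.load("w2c.npz"); ci=(c["K"],c["E"],0); p=cv2.imread("pics/w2.png"); d=np.load("w2.npy")
vv,uu=np.mgrid[:400,:640]
W=world("w",uu.ravel(),vv.ravel(),depth=d.ravel(),ci=ci).reshape(400,640,3);Z=W[...,2]
H,S,V=cv2.split(cv2.cvtColor(p,cv2.COLOR_BGR2HSV))
blue=(H>100)&(H<130)&(S>120)
m=(blue&(Z>.064)&(Z<.076)&(uu>190)&(uu<330)&(vv<230)).astype(np.uint8)
uv=np.argwhere(m)[:,::-1];q=world("w",uv[:,0],uv[:,1],z=.07,ci=ci)
r=cv2.minAreaRect((q[:,:2]*1000).astype(np.float32));print("holder",len(uv),np.median(W[m>0][:,2]),np.round(r[0],1),np.round(r[1],1),r[2])
m=(Z>.104)&(Z<.13)&(uu>225)&(uu<290)&(vv>115)&(vv<180)
uv=np.argwhere(m)[:,::-1].astype(np.float32);cc,rad=cv2.minEnclosingCircle(uv);w=world("w",cc[0],cc[1],z=.113,ci=ci)[0]
print("post",cc,rad,len(uv),w.round(4),"mouth",(w[:2]-.048*np.array([.9976,.0698])).round(4))
R=((H<6)|(H>174))&(S>150)&(uu>280)&(uu<380)&(vv>230)&(vv<300)
print("red top z",np.percentile(Z[R&(V>60)],[5,50,95]).round(4))
# enlarged gap crop
cv2.imwrite("pics/gap.png",cv2.resize(p[100:235,200:325],None,fx=4.4,fy=4.4,interpolation=cv2.INTER_CUBIC))
k=R&(Z>np.percentile(Z[R],50)-.004)
uv=np.argwhere(k)[:,::-1];q=W[k];r=cv2.minAreaRect((q[:,:2]*1000).astype(np.float32));print("head",np.round(r[0],1),np.round(r[1],1),r[2])
for u in (258,264,270): print(u,[(v,int(Z[v,u]*1000),int(V[v,u])) for v in range(162,208,2)])
E
```

```text
holder 10734 0.07049192504010177 [539.7 202.2] [149.3 110.3] 4.115784645080566
post (253.91549682617188, 146.71127319335938) 16.417373657226562 771 [0.5573 0.2014 0.113 ] mouth [0.5094 0.198 ]
red top z [0.2375 0.2583 0.2594]
head [546.5 125.7] [49.  99.1] 83.04376220703125
258 [(162, 104, 129), (164, 69, 105), (166, 69, 109), (168, 69, 114), (170, 70, 108), (172, 70, 103), (174, 69, 78), (176, 65, 66), (178, 59, 66), (180, 27, 75), (182, 34, 91), (184, 42, 93), (186, 47, 90), (188, 54, 94), (190, 59, 99), (192, 62, 160), (194, 65, 159), (196, 67, 163), (198, 69, 166), (200, 70, 190), (202, 70, 190), (204, 70, 187), (206, 69, 186)]
264 [(162, 71, 108), (164, 69, 108), (166, 70, 102), (168, 70, 111), (170, 70, 107), (172, 70, 101), (174, 69, 70), (176, 65, 67), (178, 61, 67), (180, 29, 94), (182, 35, 92), (184, 40, 93), (186, 46, 95), (188, 54, 92), (190, 59, 106), (192, 63, 143), (194, 65, 141), (196, 67, 89), (198, 69, 95), (200, 70, 107), (202, 69, 110), (204, 69, 107), (206, 70, 108)]
270 [(162, 71, 113), (164, 69, 107), (166, 71, 106), (168, 70, 115), (170, 69, 104), (172, 70, 104), (174, 68, 62), (176, 65, 70), (178, 62, 65), (180, 27, 93), (182, 34, 94), (184, 42, 96), (186, 47, 92), (188, 55, 93), (190, 60, 72), (192, 62, 93), (194, 64, 94), (196, 66, 96), (198, 70, 96), (200, 70, 108), (202, 71, 105), (204, 71, 108), (206, 70, 107)]
```

View pics/gap.png

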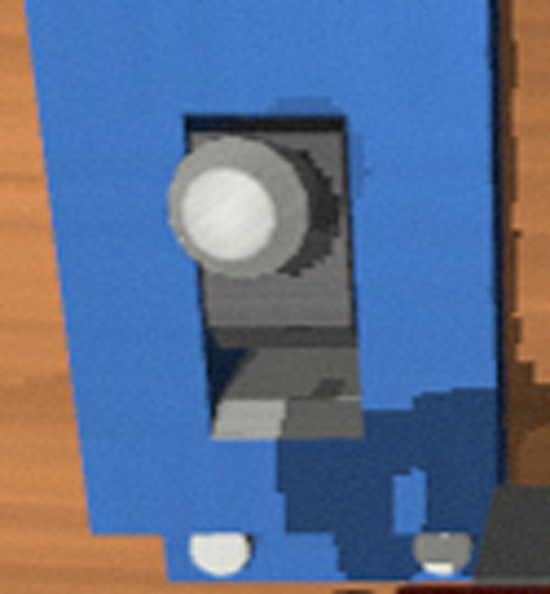

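The gap crop shows the stake's chamfer edge at v≈174 (u 246.6–280.7) and the wall's chamfer edge at v≈199.5 (u 248–282.5), with the opening clear.

```bash
python3 - <<'E'
from h import *
c=np.load("w2c.npz"); ci=(c["K"],c["E"],0)
q=world("w",[246.6,280.7,248,282.5],[174,174,199.5,199.5],z=.07,ci=ci);print(q.round(4),q.mean(0).round(4))
# head top corners from red mask in wrist
p=cv2.imread("pics/w2.png");H,S,V=cv2.split(cv2.cvtColor(p,cv2.COLOR_BGR2HSV))
d=np.load("w2.npy");R=(((H<6)|(H>174))&(S>200)&(np.mgrid[:400,:640][0]<300))
vv,uu=np.mgrid[:400,:640]
for v in range(232,300,4):
    u=np.where(R[v,270:390])[0]+270
    if len(u): 
        w=world("w",u[[0,-1]],[v,v],depth=d[v,u[[0,-1]]],ci=ci); print(v,u[0],u[-1],len(u),world("w",[u.mean()],[v],depth=[np.median(d[v,u])],ci=ci).round(4),int(np.median(V[v,u])))
E
```

```text
[[0.5198 0.2201 0.07  ]
 [0.5224 0.1817 0.07  ]
 [0.4896 0.219  0.07  ]
 [0.4923 0.179  0.07  ]] [0.506 0.2   0.07 ]
236 277 361 38 [[0.5243 0.1322 0.2319]] 59
240 293 361 43 [[0.5245 0.1307 0.2374]] 58
244 287 365 52 [[0.5244 0.1306 0.2425]] 60
248 288 366 48 [[0.5245 0.1294 0.2473]] 59
252 286 368 46 [[0.5244 0.1317 0.2521]] 58
256 285 369 47 [[0.5246 0.13   0.2565]] 58
260 283 370 55 [[0.5231 0.1321 0.2583]] 82
264 282 369 60 [[0.5211 0.1302 0.2586]] 87
268 283 369 61 [[0.5187 0.1301 0.2585]] 87
272 283 367 53 [[0.5162 0.1317 0.2585]] 86
276 283 388 50 [[0.514  0.1313 0.2586]] 87
280 286 368 54 [[0.5117 0.129  0.2586]] 87
284 286 386 50 [[0.5092 0.1295 0.2586]] 87
288 284 366 56 [[0.5067 0.13   0.2585]] 112
292 285 368 50 [[0.5043 0.1292 0.2586]] 86
296 287 366 76 [[0.5014 0.1291 0.2581]] 72
```

Emit:
jog_arm:
  moves:
    - [[0,0,-0.003,-0.0003,-0.02,0,0.04],[0,0,0,-0.0006,-0.03,0,0.04],[0,0,0,-0.0005,-0.02,0,0.04],[0,0,0,0,0,0,0.04],[0,0,0,0,0,0,0.04]]

```text
time: 5.75
tcp_pos: [0.508, 0.1984, 0.2275]
orientation: [0.0, 0.999, 0.036, -0.0]
contact_force: [-0.1, 0.0, -4.9]
gripper_width: 0.0458
finger_force: 40.0
```

```bash
python3 - <<'E'
from h import *
go([.508,.198,.14],4.1)
E
```

```text
t 5.75 tcp [0.508  0.1984 0.2275] yaw 4.11 F [-0.1  0.  -4.9] w 0.0458 rot [0.0009 0.0002 0.0001] shift(now axes) [-0.      0.0003  0.0875] shift(after turn) [-0.      0.0004  0.0875]
```

Emit:
jog_arm:
  moves:
    - [[0,0,0,0,0,0.02,0.04],[0,0,0,0,0,0.03,0.04],[0,0,0,0,0,0.03,0.04],[0,0,0,0,0,0.01,0.04],[0,0,0,0,0,0,0.04]]

```text
time: 6.25
tcp_pos: [0.5072, 0.1977, 0.1364]
orientation: [0.001, 0.999, 0.035, -0.001]
contact_force: [0.3, -0.2, -2.4]
gripper_width: 0.0462
finger_force: 40.0
```

Emit:
jog_arm:
  moves:
    - [[0,0,0,0,0,0.005,0.04],[0,0,0,0,0,0.005,0.04],[0,0,0,0,0,0.004,0.04],[0,0,0,0,0,0.0,0.04]]

```text
time: 6.65
tcp_pos: [0.5076, 0.1996, 0.1236]
orientation: [0.0, 0.999, 0.036, -0.0]
contact_force: [0.4, 0.2, -4.0]
gripper_width: 0.0459
finger_force: 40.0
```

Emit:
jog_arm:
  moves:
    - [[0,0,0,0,0,0.004,0.04],[0,0,0,0,0,0.004,0.04],[0,0,0,0,0,0.004,0.04],[0,0,0,0,0,0.003,0.04],[0,0,0,0,0,0.0,0.04]]

```text
time: 7.15
tcp_pos: [0.5073, 0.1995, 0.1081]
orientation: [0.0, 0.999, 0.036, -0.0]
contact_force: [1.0, -0.2, -3.7]
gripper_width: 0.0456
finger_force: 40.0
```

Emit:
jog_arm:
  moves:
    - [[0,0,0,0,0,0.002,0.04],[0,0,0,0,0,0.002,0.04],[0,0,0,0,0,0.002,0.04],[0,0,0,0,0,0.0,0.04]]

```text
time: 7.55
tcp_pos: [0.5077, 0.1996, 0.1024]
orientation: [0.0, 0.999, 0.036, -0.0]
contact_force: [-0.2, 0.3, -4.2]
gripper_width: 0.0458
finger_force: 40.0
```

Emit:
jog_arm:
  moves:
    - [[0,0,0,0,0,0.002,0.04],[0,0,0,0,0,0.002,0.04],[0,0,0,0,0,0.0,0.04]]

```text
time: 7.85
tcp_pos: [0.5081, 0.1998, 0.0986]
orientation: [-0.0, 0.999, 0.036, 0.0]
contact_force: [1.3, 0.4, -4.3]
gripper_width: 0.046
finger_force: 40.0
```

Emit:
jog_arm:
  moves:
    - [[0,0,0,0,0,0.002,0.04],[0,0,0,0,0,0.002,0.04],[0,0,0,0,0,0.0,0.04]]
  grip_force: 60

```text
time: 8.15
tcp_pos: [0.5084, 0.2001, 0.0956]
orientation: [-0.0, 0.999, 0.036, 0.001]
contact_force: [-0.5, -0.6, 4.2]
gripper_width: 0.0455
finger_force: 60.0
```

Emit:
jog_arm:
  moves:
    - [[0,0,0,0,0,0.002,0.04],[0,0,0,0,0,0.001,0.04],[0,0,0,0,0,0.0,0.04]]

```text
time: 8.45
tcp_pos: [0.5088, 0.2004, 0.093]
orientation: [-0.001, 0.999, 0.036, 0.001]
contact_force: [-1.2, -0.2, 5.9]
gripper_width: 0.0458
finger_force: 60.0
```

Emit:
jog_arm:
  moves:
    - [[0,0,0,0,0,0.002,0.04],[0,0,0,0,0,0.002,0.04],[0,0,0,0,0,0.0,0.04]]

```text
time: 8.75
tcp_pos: [0.5093, 0.2005, 0.0891]
orientation: [-0.001, 0.999, 0.036, 0.002]
contact_force: [0.8, -0.3, 6.6]
gripper_width: 0.0457
finger_force: 60.0
```

Emit:
jog_arm:
  moves:
    - [[0,0,0,0,0,0.002,0.04],[0,0,0,0,0,0.002,0.04],[0,0,0,0,0,0.0,0.04]]

```text
time: 9.05
tcp_pos: [0.5098, 0.2008, 0.0854]
orientation: [-0.001, 0.999, 0.036, 0.002]
contact_force: [1.0, 0.2, 6.5]
gripper_width: 0.0457
finger_force: 60.0
```

```bash
python3 - <<'E'
from h import *
go([.508,.198,.081],4.1)
for n in ("side","top"):
    p,d=manip.capture(n); cv2.imwrite(f"pics/{n}3.png",p); np.save(f"{n}3.npy",d)
a=cv2.resize(cv2.imread("pics/side3.png")[60:220,210:360],None,fx=3.6,fy=3.6,interpolation=cv2.INTER_CUBIC)
cv2.imwrite("pics/s3c.png",a)
E
```

```text
t 9.05 tcp [0.5098 0.2008 0.0854] yaw 4.16 F [1.  0.2 6.5] w 0.0457 rot [-0.0017 -0.0044  0.001 ] shift(now axes) [-0.002   0.0026  0.0043] shift(after turn) [-0.002   0.0026  0.0044]
```

View pics/s3c.png

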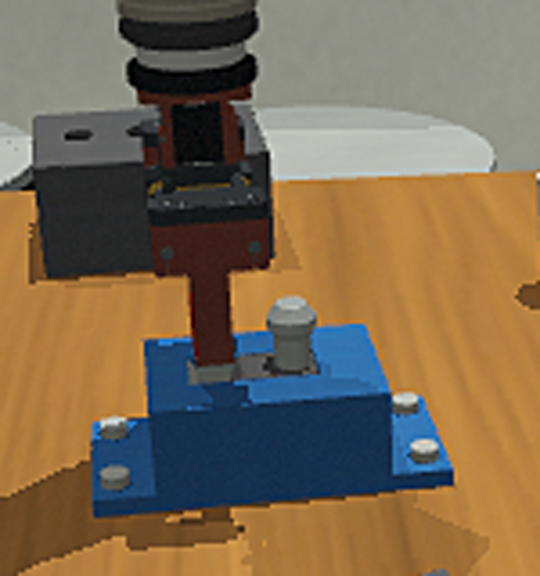

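The side view shows the key upright in the gap under the fingers (crop px (212,365)), with the stake post at (292,335). Driving continues.

Emit:
jog_arm:
  moves:
    - [[0,0,0,0,0,0.002,0.04],[0,0,0,0,0,0.002,0.04],[0,0,0,0,0,0.0,0.04]]

```text
time: 9.45
tcp_pos: [0.5103, 0.2009, 0.0816]
orientation: [-0.001, 0.999, 0.036, 0.003]
contact_force: [2.2, 1.0, 7.3]
gripper_width: 0.0462
finger_force: 60.0
```

Emit:
jog_arm:
  moves:
    - [[0,0,0,0,0,0.001,0.04],[0,0,0,0,0,0.001,0.04],[0,0,0,0,0,0.0,0.04]]

```text
time: 9.75
tcp_pos: [0.5104, 0.201, 0.0811]
orientation: [-0.001, 0.999, 0.036, 0.003]
contact_force: [-2.7, -1.6, 22.3]
gripper_width: 0.0459
finger_force: 60.0
```

Emit:
jog_arm:
  moves:
    - [[0,0,0,0,0,0.001,0.04],[0,0,0,0,0,0.001,0.04],[0,0,0,0,0,0.0,0.04]]

```text
time: 10.05
tcp_pos: [0.5105, 0.201, 0.081]
orientation: [-0.001, 0.999, 0.036, 0.003]
contact_force: [-6.9, -4.2, 41.2]
gripper_width: 0.0455
finger_force: 60.0
```

```bash
cat > chk.py <<'E'
from h import *
go([.508,.198,.081],4.1)
p,d=manip.capture("top"); ci=cam("top"); cv2.imwrite("pics/top4.png",p); np.save("top4.npy",d)
def post(d):
    vv,uu=np.mgrid[:400,:640]; Z=world("top",uu.ravel(),vv.ravel(),depth=d.ravel(),ci=ci)[:,2].reshape(400,640)
    m=((Z>.103)&(Z<.13)&(uu>188)&(uu<213)&(vv>200)&(vv<226)); uv=np.argwhere(m)[:,::-1]
    return uv.mean(0),len(uv),world("top",*uv.mean(0),z=.113,ci=ci).round(4)
print(post(np.load("top0.npy")),post(d))
g0,g1=[cv2.cvtColor(x,cv2.COLOR_BGR2GRAY).astype(np.float32)[198:230,185:216] for x in (cv2.imread("pics/top0.png"),p)]
print("shift px",cv2.phaseCorrelate(g0,g1))
R=cv2.inRange(cv2.cvtColor(p,cv2.COLOR_BGR2HSV),(0,180,60),(6,255,255)); print("red px",(R[190:280,160:260]>0).sum())
E
python3 chk.py
```

```text
t 10.05 tcp [0.5105 0.201  0.081 ] yaw 4.13 F [-6.9 -4.2 41.2] w 0.0455 rot [-0.0011 -0.0062  0.0005] shift(now axes) [-0.0027  0.0028 -0.0001] shift(after turn) [-0.0027  0.0028 -0.    ]
(array([198.79878049, 213.33536585]), 164, array([[0.5579, 0.2   , 0.113 ]])) (array([198.56687898, 210.81528662]), 157, array([[0.5632, 0.2007, 0.113 ]]))
shift px ((-0.16258664497910047, -1.6333314440109454), 0.4650642410852015)
red px 15
```

The post moved about 5 mm and the force rose sharply with no further travel, so the stake is tight. I'll unload and release.

Emit:
jog_arm:
  moves:
    - [[0,0,0,0,0,-0.002,0.04],[0,0,0,0,0,-0.001,0.04],[0,0,0,0,0,0,0.055],[0,0,0,0,0,0,0.06],[0,0,0,0,0,0,0.07]]

```text
time: 10.6
tcp_pos: [0.5071, 0.1994, 0.0782]
orientation: [0.0, 0.999, 0.037, -0.001]
contact_force: [-0.0, -0.2, 0.3]
gripper_width: 0.0643
finger_force: 0.0
```

Emit:
jog_arm:
  moves:
    - [[0,0,0,0,0,0,0.0878],[0,0,0,0,0,0,0.0878],[0,0,0,0,0,0,0.0878],[0,0,0,0,0,0,0.0878]]

```text
time: 11.0
tcp_pos: [0.5076, 0.1997, 0.0786]
orientation: [0.0, 0.999, 0.036, -0.0]
contact_force: [0.4, -0.4, 0.6]
gripper_width: 0.0881
finger_force: 0.0
```

Emit:
jog_arm:
  moves:
    - [[0,0,0,0,0,-0.02,0.0878],[0,0,0,0,0,-0.04,0.0878],[0,0,0,0,0,-0.04,0.0878],[0,0,0,0,0,-0.03,0.0878],[0,0,0,0,0.04,0,0.0878]]

```text
time: 11.5
tcp_pos: [0.5125, 0.1663, 0.2137]
orientation: [-0.003, 0.999, 0.041, 0.004]
contact_force: [0.5, 0.7, 0.6]
gripper_width: 0.0878
finger_force: 0.0
```

Emit:
jog_arm:
  moves:
    - [[0,0,0,0,0.045,0,0.0878],[0,0,0,0,0.045,0,0.0878],[0,0,0,0,0.045,0,0.0878],[0,0,0,0,0.04,0,0.0878],[0,0,0,0,0,0,0.0878]]

```text
time: 12.0
tcp_pos: [0.5232, -0.0216, 0.2085]
orientation: [0.001, 0.999, 0.032, -0.0]
contact_force: [-0.2, 0.1, -1.0]
gripper_width: 0.088
finger_force: 0.0
```

```bash
python3 chk.py; python3 - <<'E'
from h import *
p=cv2.imread("pics/top4.png");d=np.load("top4.npy");ci=cam("top")
H,S,V=cv2.split(cv2.cvtColor(p,cv2.COLOR_BGR2HSV));vv,uu=np.mgrid[:400,:640]
W=world("top",uu.ravel(),vv.ravel(),depth=d.ravel(),ci=ci).reshape(400,640,3)
R=((H<6)|(H>174))&(S>150)&(uu>160)&(uu<260)&(vv>190)&(vv<280)&(W[...,2]>.1)
q=W[R];r=cv2.minAreaRect((q[:,:2]*1000).astype(np.float32))
print(len(q),"top z",np.percentile(q[:,2],[5,50,95]).round(4),r)
h=(vv>195)&(vv<260)&(uu>182)&(uu<232)&(H>105)&(H<125)&(S>150); print("holder z",np.median(W[h][:,2]))
ps,_=manip.capture("side")
cv2.imwrite("pics/fin.png",np.hstack([cv2.resize(p[175:285,160:260],(400,440),interpolation=cv2.INTER_CUBIC),cv2.resize(ps[110:220,220:345],(400,440))]))
E
```

```text
t 12.0 tcp [ 0.5232 -0.0216  0.2085] yaw 3.64 F [-0.2  0.1 -1. ] w 0.088 rot [ 0.0028  0.0005 -0.0081] shift(now axes) [-0.0012 -0.2205  0.1269] shift(after turn) [ 0.0006 -0.2201  0.1275]
(array([198.79878049, 213.33536585]), 164, array([[0.5579, 0.2   , 0.113 ]])) (array([198.68674699, 211.1626506 ]), 166, array([[0.5624, 0.2005, 0.113 ]]))
shift px ((0.03184920800690527, -2.1294378474022793), 0.8886580211110413)
red px 241
261 top z [0.107  0.1111 0.1133] ((512.0442504882812, 200.1348419189453), (23.76180076599121, 44.483314514160156), 4.202945232391357)
holder z 0.06926649076682079
```

View pics/fin.png

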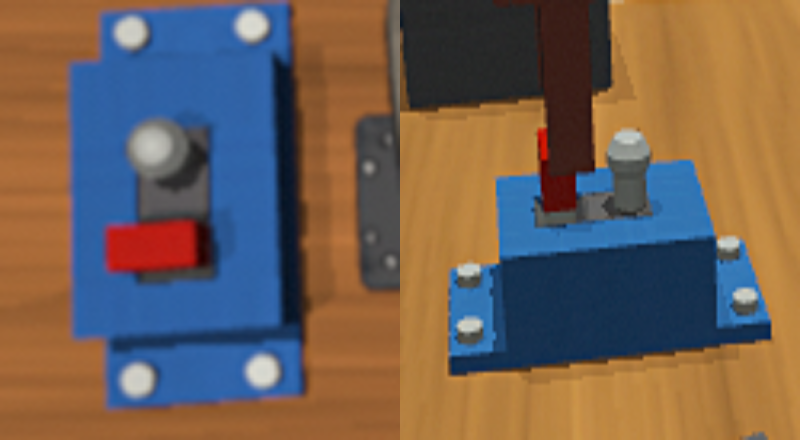

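The key stands upright in the gap (head at crop px (152,247)). Its head centre is about 24.5 mm above the mouth, the post has shifted about 4.5–5 mm, and the arm is clear. Handing in.

```bash
python3 -c "
from station import manip
print(manip.finish_job())"
```

```text
the job is handed in; nothing more can be done
None
```

The job is handed in: the red-headed key stands released and upright in the gap, its head about 24.5 mm above the mouth, with the stake moved about 4.5–5 mm and pressing firm against its far wall (the judge's result was not shown).

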